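# Fish the slide carrier out of the deep tank

## Robot

A 6-joint arm with a two-finger parallel gripper is mounted at the origin on a cart in front of the work surface, level with it; the furniture and walls round the work are solid. World frame = base frame: x ahead of the robot, y to its left, z up, the work surface at z = 0. Lengths are in m, angles in rad, forces in N, time in s.
With the tool pointing down it reaches from about 0.3 to 0.775 m from the base axis. Payload 14.6 kg.
Tool frame: the origin (TCP) lies midway between the tips of the shut fingers; the grasp point (between the pads) lies 19 mm behind it; z points along the fingers, y is the line along which they close (so a half turn about z gives the same grasp; the last joint's range is limited). The gripper opens to 94 mm and grips with 3 to 60 N. Pads are 16 mm wide; open, the fingers measure 119 mm over their backs; the gripper's body (75 mm by 177 mm) begins 78 mm behind the grasp point.
Start: joints at [-1.201, 0.3, 1.521, -0, 1.321, -0.067], TCP at [0.233, -0.498, 0.205] pointing down, gripper open.
Joint ranges: [-3.03, 3.03], [-0.79, 2.21], [0.23, 2.52], [-1.04, 4.18], [0, 3.07], [-2.55, 2.55]. Speed limits (rad/s): [2.22, 2.22, 2.57, 3.14, 3.14, 3.14].

## Interface

Orientations are given as [roll, pitch, yaw] about the fixed x, y, z axes, in that order (R = Rz(yaw) Ry(pitch) Rx(roll)).
In Python, from station import telemetry, optics, ctrl gives the robot as it stands.
- The arm moves only by the tool carry_out, never from a script. Its argument "plan" is a list that holds one entry, the list of rows, each a list of 7 numbers: the shift along the tool's x, y, z in mm, then the turn, a rotation vector about the tool's x, y, z in rad, then the finger opening in mm, from 0 to 94. A call has 1 to 20 rows; each row shifts and turns the commanded pose from where the row before left it, along the tool's axes as they then stand; what a row does not reach is not made up. A row lasts 1/12 s, in which the tool goes at most 41.7 mm and 7.16 degrees, less where a joint would pass 70% of its speed; a pose out of reach is approached as far as the arm can. A call with a gripper value outside its range is refused whole. The fingers move at their own pace and stop on an object; "squeeze" is the grip in N (left out, the last holds). Time passes only in rows, so rows that do not move let the fingers close. It gives the time, the measured TCP pose, the force, the opening and the grip force at its end, in the units of the state.
- telemetry.get_obs(): the state, without advancing time (a new reading comes with each control period).
- optics.camera(name): name is "scene" or "top" or "wrist"; returns a dict with "pixels" (384x512x3 uint8, red, green, blue), "intrinsics" (3x3 intrinsics, pixels), "origin" and "rotation" of the camera in the world. Camera axes: x right, y down, z forward; pixel columns grow to the right and rows downward; lengths in m; the calibration is good to about 2 mm. A picture is of the moment at which its call begins. There is no depth.
- ctrl.hand_in(): hands the job in; it is judged then, once.
The state is a dict: "time_s": time; "qpos": joint angles; "joint_vel": joint speeds; "tau": joint torques, N m; "ee_pos": TCP position; "eef_rot": TCP orientation; "force": force on the tool from outside, world axes, zero at the start; "moment": the same for the moment, N m; "grip_width": finger opening in m; "grip_force": force on a finger pad.
Only numpy, scipy, OpenCV 4.12 (cv2) and the standard library are available. Lean on these libraries where they do the work, as an engineer would, in place of code of your own. Each camera call takes 0.05 s, during which the arm holds its last target. There are 200 camera calls.

## Task

A slide carrier stands at the bottom of the deep narrow staining tank, where the gripper cannot go. Take the fork-ended picker from its stand, feel with the fork for the carrier's cover, which may be clamped high or low, slide the fork under the red knob on it and lift the carrier out with it; set the carrier down level in the yellow tray, unhook the picker and stand it upright in its stand again. The slides are fragile: press only lightly on the carrier, tank and tray, keep the carrier upright and untouched by the gripper, and leave the other things where they are.

Things in the scene. Friction and masses are not known exactly. Their poses are not given: they have to be found in the camera images.
- tank: deep narrow staining tank, white walls, blue band near its mouth, fixed to the bench. Origin: centre of its underside; x along its long side, z up. Inside 100 (x) x 46 (y) mm, walls 6 thick, floor 6 thick, mouth 130 above the bench, foot flange 122 x 68. Rigid. Long axis within about 20 degrees of straight ahead of the robot; symmetric end for end.
- carrier: loose slide carrier, 88 (x) x 38 (y) mm, 180 g in all (20 per cent either way), on the tank's floor with its long side along the tank's and a few mm of play. Origin: centre of its underside. Box 30 mm high full of glass slides; over it a flat steel clamp cover as large as the box, clamped level at a height that is not measured: its top 36 to 56 mm above the origin. Feel for it.
- knob_axis (a point): a point on the upright axis of the red knob, 36 mm above the carrier's underside, in the middle of the carrier, carrier's frame. The knob stands on the cover's top: a neck (steel pin 7 mm in diameter, 7 mm tall), then a round flat red head (16 mm in diameter, 6 tall). It goes up and down with the cover; this point does not. The clamp does not slip under light pressing.
- picker: loose picker, 90 g, 153 mm tall, upright in its stand. Origin: underside of its foot on the axis of the 8 mm rod; z up the rod, x where the tines point. Foot: flat steel fork 4 mm thick, x = -5 to +24.5 mm, 21 wide (23 at the splayed tips). Slot between the tines 10 mm wide, root at x = +10.5, flaring from +18 to about 14 at the tips. A neck fully in the slot has its axis at x = +14.
- picker_grip (a point): centre of the picker's black grip with orange bands, 130 mm above the foot's underside, picker's frame. The grip is 22 (x) x 16 (y) x 46 (z) mm; pinch it across y, its 16 mm width. Held here, the fingertips stay above the tank's mouth while the foot is on the carrier's cover at the bottom.
- stand: the picker's stand, fixed: grey plate 90 x 80 x 6 mm with a blue rectangular pocket open at the top. Origin: centre of its underside. Pocket inside 36 (x) x 28 (y) mm, walls 5 thick, mouth 66 above the bench.
- pocket_floor (a point): centre of the pocket's floor, 6 mm above the bench, stand's frame. The picker stands here on its foot with its rod about 9.5 mm toward the pocket's -x side, tines toward the stand's +x.
- tray: shallow yellow tray, fixed, 124 (x) x 80 (y) x 12 mm, origin at the centre of its underside, long side along its x; stands on the bench.
- tray_floor (a point): centre of the tray's floor, 4 mm above the bench, tray's frame; inside 116 x 72 mm, rim 8 mm above this floor.
- dropper_bottle: bystander: white dropper bottle with a pointed tip, 42 mm wide, 113 tall; origin at its underside; leave alone
- white_bottle: bystander: white screw-cap bottle, 41 mm wide, 118 tall; origin at its underside; leave alone
- tape_roll: bystander: roll of beige tape, 83 mm across, 19 tall; origin at its underside; leave alone
- marker_1: bystander: white marker with black cap, 140 mm long; origin at its underside; leave alone
- forceps: bystander: steel forceps, 126 mm long; origin at its underside; leave alone
- petri_dish: bystander: shallow round dish, 94 mm across, 16 tall; origin at its underside; leave alone

How it is judged:
By the outcome, as a careful person would: the job done as asked, in the order asked, and still so for the second after the job is handed in, with the robot touching nothing.
It also fails if it takes over 61 s, if anything falls off the work surface, if the arm or the gripper's body presses on something with over 40 N, if the wrist force passes 120 N, or if a joint passes its speed limit or range.

## Working session

There is one attempt and no reset: what is moved stays moved. The work goes in short steps, Python scripts to look and compute and a tool call to move; the robot and the scene stay as the last step left them, time stands still between calls to the robot, and variables do not carry over. Pictures are saved under pics/ and viewed, at most 12 in all, crops included, and the job is handed in when it is done.

Besides the shell and the picture viewer there is one more tool, called in YAML: its name, and indented under it one key for each argument. carry_out: Moves the arm, as the interface text tells. Its arguments: {"type":"object","properties":{"plan":{"type":"array","items":{"type":"array","items":{"type":"array","items":{"type":"number"}}}},"squeeze":{"type":"number"}},"required":["plan"]}

```bash
mkdir -p pics; cat > h.py <<'E'
import numpy as np, cv2
from scipy.spatial.transform import Rotation as R
from station import telemetry, optics, ctrl
def snap(n,f):
    c=optics.camera(n); cv2.imwrite('pics/'+f,c['pixels'][:,:,::-1]); 
    np.savez('pics/'+f[:-4]+'.npz',**{k:np.array(c[k]) for k in c}); return c
def load(f):
    return dict(np.load('pics/'+f+'.npz'))
def ray(c,u,v):
    d=np.array(c['rotation'])@np.linalg.inv(c['intrinsics'])@np.array([u,v,1.]); return np.array(c['origin']),d
def onz(c,u,v,z):
    o,d=ray(c,u,v); return o+d*(z-o[2])/d[2]
def tri(c1,p1,c2,p2):
    o1,d1=ray(c1,*p1);o2,d2=ray(c2,*p2)
    s=np.linalg.lstsq(np.c_[d1,-d2],o2-o1,rcond=None)[0]
    a=o1+s[0]*d1;b=o2+s[1]*d2
    return (a+b)/2,np.linalg.norm(a-b)
def proj(c,p):
    q=np.array(c['intrinsics'])@np.array(c['rotation']).T@(np.array(p)-c['origin']); return q[:2]/q[2]
def hsvmask(c,lo,hi):
    h=cv2.cvtColor(c['pixels'],cv2.COLOR_RGB2HSV); return cv2.inRange(h,np.array(lo),np.array(hi))
E
python3 - <<'E'
from h import *
o=telemetry.get_obs(); print({k:np.round(v,3) for k,v in o.items()})
ims=[]
for n in ('top','scene'):
    c=snap(n,n+'1.png'); print(n,np.round(c['origin'],3),np.round(c['rotation'],2).tolist(),c['intrinsics'][0][0])
E
```

```text
{'time_s': np.float64(0.0), 'qpos': array([-1.201,  0.3  ,  1.522, -0.   ,  1.321, -0.067]), 'joint_vel': array([-0.001,  0.   , -0.001,  0.   ,  0.001,  0.001]), 'tau': array([-1.0000e-03, -5.3181e+01, -3.5274e+01,  7.1000e-02,  2.4000e-02,
       -0.0000e+00]), 'ee_pos': array([ 0.233, -0.498,  0.205]), 'eef_rot': array([-3.14 , -0.   ,  0.437]), 'force': array([0.353, 0.762, 0.024]), 'moment': array([-0.037, -0.059,  0.043]), 'grip_force': np.float64(0.0), 'grip_width': np.float64(0.094)}
top [0.324 0.086 1.222] [-2.93, -0.01, -1.6] 476.84567765685927
scene [0.051 0.376 0.869] [-2.47, -0.02, -2.07] 408.88183821533454
```

View pics/top1.png

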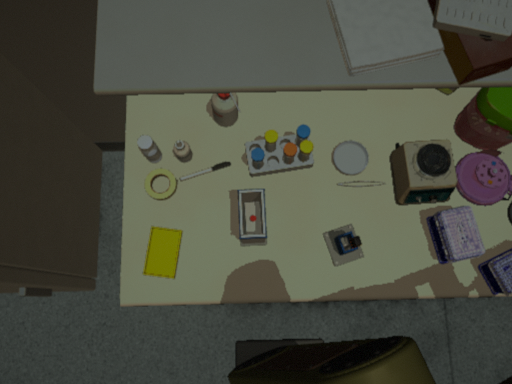

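View pics/scene1.png

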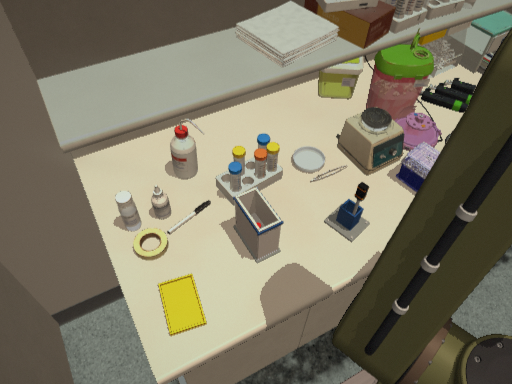

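The top view shows the tank at (252,213) with the red knob at (253,218), the stand and picker at (344,244), and the tray at (163,252). The scene view agrees. The camera rotation turns out to be rpy, so I'll fix the helper and then measure.

```bash
python3 - <<'E'
s=open('h.py').read()
s=s.replace("return c\ndef load","return fix(c)\ndef load").replace("return dict(np.load('pics/'+f+'.npz'))","return fix(dict(np.load('pics/'+f+'.npz')))")
s=s.replace("def snap","def fix(c):\n    c=dict(c); c['rotation']=R.from_euler('xyz',c['rotation']).as_matrix(); return c\ndef snap",1)
s+='''
def rect(c,m,z,roi=None):
    if roi:
        k=np.zeros_like(m);k[roi[1]:roi[3],roi[0]:roi[2]]=1;m=m*k
    cs,_=cv2.findContours(m,cv2.RETR_EXTERNAL,cv2.CHAIN_APPROX_NONE)
    k=max(cs,key=cv2.contourArea)[:,0,:]
    P=np.array([onz(c,u,v,z)[:2] for u,v in k],np.float32)
    (cx,cy),(w,h),a=cv2.minAreaRect(P*1000)
    if w<h: w,h,a=h,w,a+90
    return np.round([cx,cy,w,h,(a+90)%180-90],1)
'''
open('h.py','w').write(s)
E
python3 - <<'E'
from h import *
t=load('top1'); s=load('scene1')
print(np.round(t['rotation'],2))
print('tray',rect(t,hsvmask(t,(22,150,80),(35,255,255)),.012,(130,215,195,290)), rect(s,hsvmask(s,(22,150,80),(35,255,255)),.012,(140,260,220,345)))
# blow-ups of tank and stand in both
A=lambda c,x0,y0,w,h:cv2.resize(c['pixels'][y0:y0+h,x0:x0+w,::-1],None,fx=6,fy=6,interpolation=cv2.INTER_CUBIC)
f=np.vstack([np.hstack([A(t,225,180,60,48),A(t,320,215,60,48)]),np.hstack([A(s,228,178,60,48),A(s,323,178,60,48)])])
cv2.imwrite('pics/z1.png',f)
E
```

```text
[[-0.03 -0.98  0.21]
 [-1.    0.02 -0.01]
 [ 0.01 -0.21 -0.98]]
tray [451.7 322.1 122.   80.1  -8.9] [450.4 323.4 125.   79.2  -8.9]
```

View pics/z1.png

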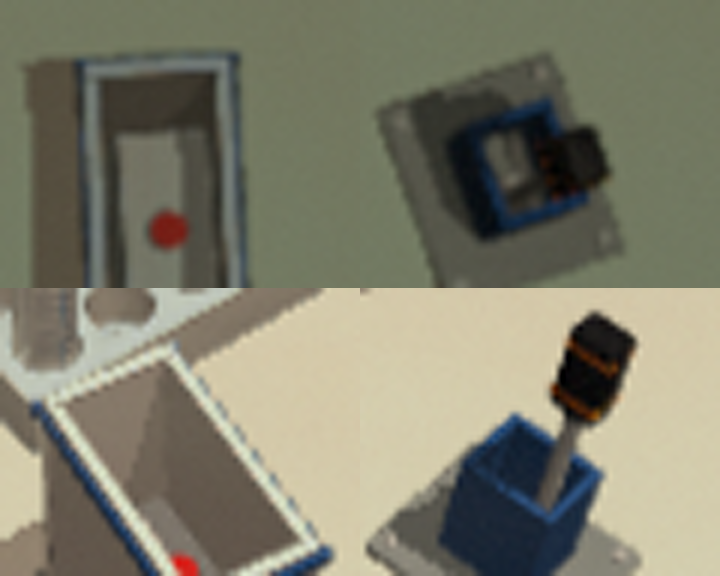

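```bash
python3 - <<'E'
from h import *
t=load('top1'); s=load('scene1')
T=lambda x,y,ox,oy,c,z:np.round(onz(c,x/6+ox-.5,y/6+oy-.5,z)*1000,1)[:2]
print('pocket scene',[T(x-360,y-288,323,178,s,.066).tolist() for x,y in [(462,462),(515,414),(604,475),(548,522)]])
print('pocket top',[T(x-360,y,320,215,t,.066).tolist() for x,y in [(452,135),(550,100),(590,205),(488,238)]])
print('plate top',[T(x-360,y,320,215,t,.006).tolist() for x,y in [(377,110),(550,53),(625,250)]])
# grip blob in both: tri
mt=hsvmask(t,(0,0,0),(180,255,45));ms=hsvmask(s,(0,0,0),(180,255,45))
g=lambda X,Y,ox,oy:(X/6+ox-.5,Y/6+oy-.5)
print('gripcentre',tri(t,g(575-360,158,320,215),s,g(594-360,370-288,323,178)))
print('rod at mouth',[T(x-360,y-288,323,178,s,.08) for x,y in [(570,440)]])
blue=lambda c:hsvmask(c,(100,90,30),(130,255,255))
for c,n in((t,'top'),(s,'scene')):
    roi=(225,170,285,250) if n=='top' else (228,170,290,260)
    m=blue(c); k=np.zeros_like(m);k[roi[1]:roi[3],roi[0]:roi[2]]=1;m*=k
    print(n, rect(c,cv2.morphologyEx(m,cv2.MORPH_CLOSE,np.ones((9,9))),.13))
m=hsvmask(t,(0,0,90),(180,70,255));print(rect(t,m,.13,(232,184,272,243)))
for c in(t,s):
    r=hsvmask(c,(0,150,80),(6,255,255)); 
    n,l,st,ce=cv2.connectedComponentsWithStats(r)
    for i in range(1,n):
        if st[i,4]>6 and 225<ce[i][0]<290 and 180<ce[i][1]<260: print('red',ce[i],st[i],[onz(c,*ce[i],z)[:2] for z in(.055,.075)])
E
```

```text
pocket scene [[475.8, -112.8], [486.0, -147.4], [443.1, -160.7], [434.8, -125.7]]
pocket top [[471.3, -107.6], [484.6, -148.4], [441.4, -161.8], [429.2, -119.7]]
plate top [[490.5, -86.1], [513.3, -161.9], [428.1, -188.2]]
gripcentre (array([ 0.45227395, -0.14278671,  0.13469091]), np.float64(0.0006792768270024504))
rod at mouth [array([ 457. , -150.1])]
top [467.3  64.9   7.3   2.2 -72.9]
scene [501.2 118.2 117.4  53.7  32.5]
[525.   94.  137.2  91.9  -1.4]
red [252.6  217.96] [250 216   6   5  25] [array([0.52532064, 0.09197128]), array([0.52186807, 0.09186776])]
red [258.66666667 224.33333333] [257 223   4   4  12] [array([0.52872059, 0.08568051]), array([0.51696819, 0.09282285])]
```

carry_out:
  plan:
    - [[0,0,0,0,0,0.0675,60],[0,0,0,0,0,0.0675,60],[19.7,-17.1,-2.8,0,0,0,60],[19.7,-17.1,-2.8,0,0,0,60],[19.7,-17.1,-2.8,0,0,0,60],[19.7,-17.1,-2.8,0,0,0,60],[19.7,-17.1,-2.8,0,0,0,60],[19.7,-17.1,-2.8,0,0,0,60],[19.7,-17.1,-2.8,0,0,0,60],[19.7,-17.1,-2.8,0,0,0,60],[19.7,-17.1,-2.8,0,0,0,60],[19.7,-17.1,-2.8,0,0,0,60],[19.7,-17.1,-2.8,0,0,0,60],[19.7,-17.1,-2.8,0,0,0,60],[19.7,-17.1,-2.8,0,0,0,60],[19.7,-17.1,-2.8,0,0,0,60],[19.7,-17.1,-2.8,0,0,0,60],[19.7,-17.1,-2.8,0,0,0,60],[0,0,0,0,0,0,60],[0,0,0,0,0,0,60]]

```text
time_s: 1.77
ee_pos: [0.4525, -0.1427, 0.25]
eef_rot: [-3.141, 0.0, 0.304]
force: [-0.6, -0.6, -0.4]
grip_width: 0.0604
grip_force: 0.0
```

```bash
python3 - <<'E'
from h import *
o=telemetry.get_obs(); print(o['ee_pos'],o['eef_rot'])
c=snap('wrist','w1.png'); print(c['origin'],np.round(c['rotation'],2))
E
```

```text
[ 0.45251447 -0.14265675  0.24999453] [-3.14131137e+00  4.40869237e-04  3.03931734e-01]
[ 0.51745466 -0.12144977  0.42986187] [[ 0.3  -0.93 -0.23]
 [-0.95 -0.29 -0.07]
 [ 0.    0.24 -0.97]]
```

View pics/w1.png

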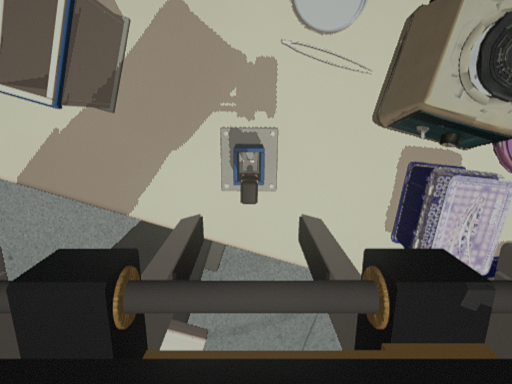

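The wrist view shows the stand square to the image at (249,160), with the picker grip at (249,190) between the fingers' columns.

```bash
python3 - <<'E'
from h import *
c=load('w1')
b=cv2.morphologyEx(hsvmask(c,(105,80,30),(130,255,255)),cv2.MORPH_CLOSE,np.ones((15,15),np.uint8))
print('pocket',rect(c,b,.066,(225,130,275,188)))
p=hsvmask(c,(0,0,90),(180,60,255))
h=cv2.cvtColor(c['pixels'],cv2.COLOR_RGB2HSV); print(h[132,235],h[110,235],h[185,225],h[195,249],h[195,235])
d=((h[:,:,2]<60)).astype(np.uint8)
for v in range(172,208,3): 
    x=np.where(d[v,230:270])[0]; print(v, (x.min()+230,x.max()+230) if len(x) else None)
for u,v in((242,202),(257,202),(249.5,202)): print(np.round(onz(c,u,v,.159)*1000,1))
for u,v in((221,127.5),(278,127.5),(278,191),(221,191)): print('plate',np.round(onz(c,u,v,.006)*1000,1))
E
```

```text
pocket [ 460.2 -136.8   44.3   35.8   17.4]
[ 24  25 103] [ 18  47 142] [ 28  18 185] [20 30 76] [ 32  27 186]
172 (np.int64(238), np.int64(238))
175 (np.int64(238), np.int64(259))
178 (np.int64(238), np.int64(259))
181 (np.int64(243), np.int64(254))
184 (np.int64(241), np.int64(256))
187 (np.int64(242), np.int64(256))
190 (np.int64(241), np.int64(256))
193 (np.int64(242), np.int64(256))
196 (np.int64(242), np.int64(256))
199 (np.int64(242), np.int64(256))
202 None
205 None
[ 440.9 -137.1  159. ]
[ 445.1 -150.5  159. ]
[ 443.  -143.8  159. ]
plate [490.9 -87.2   6. ]
plate [ 514.3 -162.1    6. ]
plate [ 429.  -190.9    6. ]
plate [ 404.3 -112.2    6. ]
```

carry_out:
  plan:
    - [[0,-1.5,13,0,0,0,50],[0,0,20,0,0,0,40],[0,0,20,0,0,0,40],[0,0,20,0,0,0,36],[0,0,20,0,0,0,36],[0,0,20,0,0,0,36],[0,0,20,0,0,0,36],[0,0,0,0,0,0,30],[0,0,0,0,0,0,22],[0,0,0,0,0,0,16],[0,0,0,0,0,0,10],[0,0,0,0,0,0,10],[0,0,0,0,0,0,10],[0,0,0,0,0,0,10]]
  squeeze: 30

```text
time_s: 2.98
ee_pos: [0.4523, -0.1423, 0.1184]
eef_rot: [3.14, -0.001, 0.302]
force: [-1.3, 0.0, 7.3]
grip_width: 0.0159
grip_force: 30.0
```

carry_out:
  plan:
    - [[0,0,10,0,0,0,10],[0,0,-10,0,0,0,10],[0,0,-20,0,0,0,10],[0,0,-25,0,0,0,10],[0,0,-25,0,0,0,10],[0,0,-25,0,0,0,10],[0,0,-25,0,0,0,10],[0,0,-25,0,0,0,10],[0,0,-20,0,0,0,10],[0,0,-5,0,0,0,10]]

```text
time_s: 3.82
ee_pos: [0.4525, -0.1422, 0.2908]
eef_rot: [3.138, -0.004, 0.302]
force: [-0.5, 0.7, -0.5]
grip_width: 0.0154
grip_force: 30.0
```

I wrote the first row of that lift with the wrong sign: it pressed down 10 mm before lifting. The picker may have slid in the grip, so I'll re-measure the foot before relying on it. Moving to the tank.

carry_out:
  plan:
    - [[0,0,0,0,0,0.1007,10],[0,0,0,0,0,0.1007,10],[0,0,0,0,0,0.1007,10],[-2.7,-10,0,0,0,0,10],[-2.7,-24,0,0,0,0,10],[-2.7,-28,0,0,0,0,10],[-2.7,-28,0,0,0,0,10],[-2.7,-28,0,0,0,0,10],[-2.7,-28,0,0,0,0,10],[-2.7,-28,0,0,0,0,10],[-2.7,-28,0,0,0,0,10],[-2.7,-22,0,0,0,0,10],[-2.7,-10,0,0,0,0,10],[0,0,0,0,0,0,10],[0,0,0,0,0,0,10]]

```text
time_s: 5.07
ee_pos: [0.4246, 0.092, 0.287]
eef_rot: [3.141, 0.0, 0.002]
force: [0.3, -0.0, -0.8]
grip_width: 0.0157
grip_force: 30.0
```

```bash
python3 - <<'E'
from h import *
o=telemetry.get_obs(); print(o['ee_pos'],o['eef_rot'],o['force'])
c=snap('wrist','w2.png'); s=snap('scene','s2.png'); t=snap('top','t2.png')
tcp=o['ee_pos']; ps=proj(s,tcp).astype(int); print(ps, proj(c,tcp), proj(c,tcp-[0,0,.112]))
z=cv2.resize(s['pixels'][ps[1]-40:ps[1]+110,ps[0]-60:ps[0]+60,::-1],None,fx=3,fy=3,interpolation=cv2.INTER_CUBIC)
w=c['pixels'][:300,120:380,::-1]; w=cv2.resize(w,None,fx=1.5,fy=1.5)
print(ps-[60,40])
cv2.imwrite('pics/z2.png',np.hstack([z,w]))
E
```

```text
[0.42462416 0.09200315 0.28699619] [3.14136086e+00 2.74541113e-04 2.43358683e-03] [ 0.28119717 -0.01693445 -0.81215148]
[286 195] [251.60954016 227.04741939] [251.16683081 186.83045219]
[226 155]
```

View pics/z2.png

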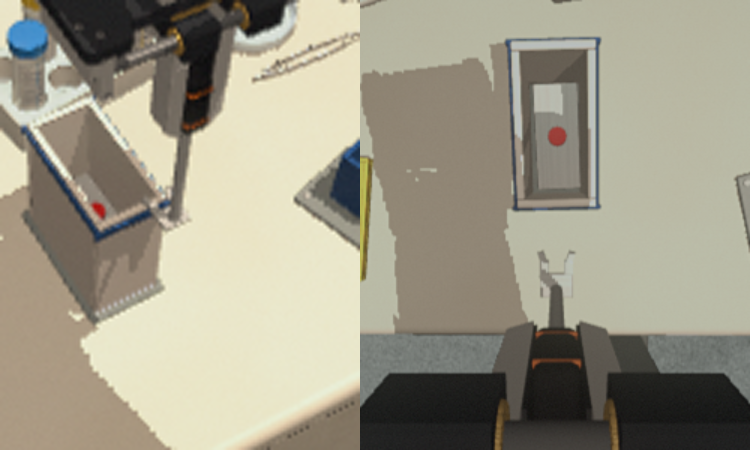

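The view shows the tank mouth at zoom (508–598, 40–208), the knob at (557,136) and the fork below the gripper at (556,275), tines pointing at the tank.

```bash
python3 - <<'E'
from h import *
c=load('w2'); s=load('s2'); t=load('t2')
W=lambda x,y:(120+(x-360)/1.5-.3,y/1.5-.3); S=lambda x,y:(226+x/3-.3,155+y/3-.3)
for n,a,b in(('rodbottom',(556,291),(177,221)),):
    p,e=tri(c,W(*a),s,S(*b)); print(n,np.round(p*1000,1),e*1000)
fz=.287-.112+.004
for f in (fz-.01,fz,fz+.01): print('tips',[np.round(onz(c,*W(*p),f)*1000,1) for p in((541,252),(574,252),(540,296),(572,296))])
h=cv2.cvtColor(c['pixels'],cv2.COLOR_RGB2HSV)
b=hsvmask(c,(100,60,20),(130,255,255)); k=np.zeros_like(b); k[20:145,215:285]=1
ys,xs=np.where(b*k); hull=cv2.convexHull(np.c_[xs,ys].astype(np.int32))
m=np.zeros_like(b); cv2.fillConvexPoly(m,hull,255); print('tank',rect(c,m,.13))
def red(c,roi):
    r=hsvmask(c,(0,130,70),(8,255,255)); k=np.zeros_like(r);k[roi[1]:roi[3],roi[0]:roi[2]]=1
    M=cv2.moments(r*k,True); return M['m10']/M['m00'],M['m01']/M['m00'],M['m00']
rw=red(c,(235,75,265,105)); rt=red(load('top1'),(240,205,265,230)); rs=red(load('scene1'),(245,210,275,240)); print(rw,rt,rs)
for z in(.052,.062,.072): print(z,[np.round(onz(a,*r[:2],z)*1000,1)[:2] for a,r in((c,rw),(load('top1'),rt))])
# cover outline
for p in((531,82),(576,82),(531,190),(578,190)): print('cov',np.round(onz(c,*W(*p),.055)*1000,1)[:2])
E
```

```text
rodbottom [419.6  91.7 185.3] 2.4248742894788813
tips [array([442.8, 102.8, 169. ]), array([442.9,  80.9, 169. ]), array([412.5, 103.7, 169. ]), array([412.5,  81.9, 169. ])]
tips [array([444.5, 102.5, 179. ]), array([444.5,  81.3, 179. ]), array([415.2, 103.3, 179. ]), array([415.2,  82.2, 179. ])]
tips [array([446.1, 102.2, 189. ]), array([446.2,  81.7, 189. ]), array([417.9, 102.9, 189. ]), array([417.9,  82.6, 189. ])]
tank [525.3  94.5 114.6  63.5   1.4]
(251.0, 90.5, 108.0) (252.59259259259258, 217.92592592592592, 27.0) (258.625, 224.375, 16.0)
0.052 [array([525.5,  92.2]), array([525.9,  92. ])]
0.062 [array([524.7,  92.2]), array([524.2,  92. ])]
0.072 [array([523.9,  92.2]), array([522.5,  91.9])]
cov [568.7 114.2]
cov [568.8  76.3]
cov [479.5 115.2]
cov [479.6  73.3]
```

carry_out:
  plan:
    - [[15,0,0,0,0,-0.025,10],[20,0.2,0,0,0,0,10],[20,1,0,0,0,0,10],[13.4,1.2,0,0,0,0,10],[0,0,0,0,0,0,10],[0,0,10,0,0,0,10],[0,0,15,0,0,0,10],[0,0,15,0,0,0,10],[0,0,15,0,0,0,10],[0,0,15,0,0,0,10],[0,0,15,0,0,0,10],[0,0,0,0,0,0,10]]

```text
time_s: 6.22
ee_pos: [0.4914, 0.0905, 0.1993]
eef_rot: [3.141, 0.004, 0.025]
force: [0.3, 0.2, -0.9]
grip_width: 0.0158
grip_force: 30.0
```

```bash
python3 - <<'E'
from h import *
o=telemetry.get_obs(); print(o['ee_pos'],o['eef_rot'],o['force'])
c=snap('wrist','w3.png'); tcp=o['ee_pos']
cv2.imwrite('pics/z3.png',cv2.resize(c['pixels'][70:260,190:310,::-1],None,fx=3,fy=3,interpolation=cv2.INTER_CUBIC))
E
```

```text
[0.49140443 0.0904812  0.19928369] [3.14121558 0.00439733 0.02452975] [ 0.29624738  0.21034291 -0.86873263]
```

View pics/z3.png

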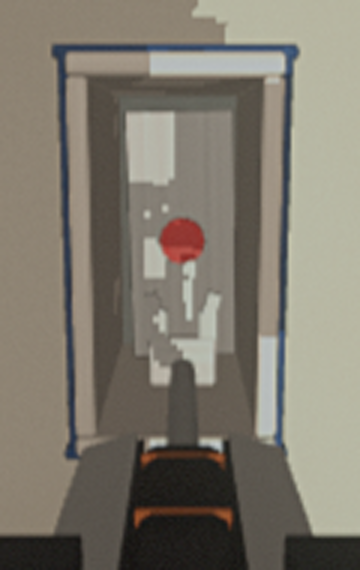

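The fork is inside the mouth with its tips at zoom (150–215, 293). It is centred laterally (col 183) on the knob at (182,241), and the tank looks aligned.

```bash
python3 - <<'E'
from h import *
c=load('w3')
Z=lambda x,y:(190+x/3-.3,70+y/3-.3)
print('tip',[np.round(onz(c,*Z(*p),.091)*1000,1) for p in((149,293),(220,293),(150,384),(216,384))])
r=hsvmask(c,(0,130,70),(8,255,255)); k=np.zeros_like(r);k[130:165,235:270]=1;ys,xs=np.where(r*k);print(xs.mean(),ys.mean(),np.ptp(xs)+1,np.ptp(ys)+1)
for z in(.055,.065,.075): 
    p=onz(c,xs.mean(),ys.mean(),z);print(z,np.round(p*1000,1), 'diam px', .016*c['intrinsics'][0][0]/ (np.array(c['rotation']).T@(p-c['origin']))[2], np.sqrt(len(xs)*4/np.pi))
E
```

```text
tip [array([510.8, 102.4,  91. ]), array([511.4,  79.5,  91. ]), array([480.5, 101.6,  91. ]), array([481. ,  79.8,  91. ])]
250.37735849056602 149.64779874213838 14 14
0.055 [524.1  92.1  55. ] diam px 14.953451547137933 14.228319915326999
0.065 [525.2  92.1  65. ] diam px 15.429886230176345 14.228319915326999
0.075 [526.4  92.1  75. ] diam px 15.937679584594749 14.228319915326999
```

carry_out:
  plan:
    - [[0,-0.8,8,0,0,0,10],[0,0,8,0,0,0,10],[0,0,4,0,0,0,10],[0,0,0,0,0,0,10],[0,0,0,0,0,0,10]]

```text
time_s: 6.68
ee_pos: [0.4933, 0.0917, 0.1822]
eef_rot: [-3.142, 0.0, 0.025]
force: [0.0, -0.1, -1.1]
grip_width: 0.0158
grip_force: 30.0
```

carry_out:
  plan:
    - [[0,0,1,0,0,0,10],[0,0,1,0,0,0,10],[0,0,0,0,0,0,10]]

```text
time_s: 6.93
ee_pos: [0.4934, 0.0917, 0.1803]
eef_rot: [3.142, -0.0, 0.025]
force: [0.4, 0.8, -1.3]
grip_width: 0.0156
grip_force: 30.0
```

carry_out:
  plan:
    - [[0,0,1,0,0,0,10],[0,0,1,0,0,0,10],[0,0,0,0,0,0,10]]

```text
time_s: 7.18
ee_pos: [0.4933, 0.0917, 0.1781]
eef_rot: [3.142, 0.0, 0.025]
force: [0.7, -0.2, -1.1]
grip_width: 0.0159
grip_force: 30.0
```

carry_out:
  plan:
    - [[-2,0,0,0,0,0,10],[0,0,1,0,0,0,10],[0,0,1,0,0,0,10],[0,0,0,0,0,0,10]]

```text
time_s: 7.52
ee_pos: [0.4913, 0.0917, 0.1761]
eef_rot: [3.142, 0.0, 0.025]
force: [-1.0, -0.1, -1.1]
grip_width: 0.016
grip_force: 30.0
```

carry_out:
  plan:
    - [[0,0,1,0,0,0,10],[0,0,1,0,0,0,10],[0,0,0,0,0,0,10]]

```text
time_s: 7.77
ee_pos: [0.4913, 0.0917, 0.174]
eef_rot: [3.142, 0.0, 0.025]
force: [-0.7, -0.3, -1.2]
grip_width: 0.0156
grip_force: 30.0
```

carry_out:
  plan:
    - [[0,0,1,0,0,0,10],[0,0,1,0,0,0,10],[0,0,0,0,0,0,10]]

```text
time_s: 8.02
ee_pos: [0.4913, 0.0917, 0.172]
eef_rot: [-3.142, 0.0, 0.025]
force: [0.1, -0.8, -0.5]
grip_width: 0.0159
grip_force: 30.0
```

carry_out:
  plan:
    - [[0,0,1,0,0,0,10],[0,0,0.5,0,0,0,10],[0,0,0,0,0,0,10]]

```text
time_s: 8.27
ee_pos: [0.4913, 0.0917, 0.1706]
eef_rot: [-3.142, 0.0, 0.025]
force: [-0.1, 0.8, 0.0]
grip_width: 0.0163
grip_force: 30.0
```

carry_out:
  plan:
    - [[0,0,0.5,0,0,0,10],[0,0,0.5,0,0,0,10],[0,0,0,0,0,0,10]]

```text
time_s: 8.52
ee_pos: [0.4913, 0.0917, 0.1697]
eef_rot: [-3.142, 0.0, 0.025]
force: [-0.1, -0.2, -1.2]
grip_width: 0.0157
grip_force: 30.0
```

```bash
python3 - <<'E'
from h import *
o=telemetry.get_obs(); print(o['force'],o['moment'])
E
```

```text
[-0.07300811 -0.2201863  -1.19579792] [-0.04199343  0.03862034 -0.03789372]
```

carry_out:
  plan:
    - [[0,0,1,0,0,0,10],[0,0,0.5,0,0,0,10],[0,0,0,0,0,0,10]]

```text
time_s: 8.77
ee_pos: [0.4913, 0.0917, 0.1681]
eef_rot: [3.142, 0.0, 0.025]
force: [-0.2, -0.5, -0.7]
grip_width: 0.0158
grip_force: 30.0
```

carry_out:
  plan:
    - [[0,0,1,0,0,0,10],[0,0,0.5,0,0,0,10],[0,0,0,0,0,0,10]]

```text
time_s: 9.02
ee_pos: [0.4913, 0.0917, 0.1666]
eef_rot: [3.142, 0.0, 0.025]
force: [-0.3, -0.3, -1.3]
grip_width: 0.0156
grip_force: 30.0
```

carry_out:
  plan:
    - [[0,0,1,0,0,0,10],[0,0,0.5,0,0,0,10],[0,0,0,0,0,0,10]]

```text
time_s: 9.27
ee_pos: [0.4913, 0.0917, 0.1651]
eef_rot: [3.142, 0.0, 0.025]
force: [0.1, 0.3, -0.6]
grip_width: 0.0158
grip_force: 30.0
```

carry_out:
  plan:
    - [[0,0,1,0,0,0,10],[0,0,0.5,0,0,0,10],[0,0,0,0,0,0,10]]

```text
time_s: 9.52
ee_pos: [0.4913, 0.0917, 0.1636]
eef_rot: [-3.142, 0.0, 0.025]
force: [-0.2, -0.3, -0.3]
grip_width: 0.0158
grip_force: 30.0
```

carry_out:
  plan:
    - [[0,0,1,0,0,0,10],[0,0,0.5,0,0,0,10],[0,0,0,0,0,0,10]]

```text
time_s: 9.77
ee_pos: [0.4913, 0.0917, 0.1621]
eef_rot: [-3.142, 0.0, 0.025]
force: [0.1, 0.3, -0.9]
grip_width: 0.0157
grip_force: 30.0
```

carry_out:
  plan:
    - [[0,0,0.7,0,0,0,10],[0,0,0.5,0,0,0,10],[0,0,0,0,0,0,10]]

```text
time_s: 10.02
ee_pos: [0.4913, 0.0917, 0.1609]
eef_rot: [-3.142, 0.0, 0.025]
force: [-1.4, 0.1, -1.1]
grip_width: 0.0158
grip_force: 30.0
```

carry_out:
  plan:
    - [[0,0,0.7,0,0,0,10],[0,0,0.5,0,0,0,10],[0,0,0,0,0,0,10]]

```text
time_s: 10.27
ee_pos: [0.4913, 0.0917, 0.1597]
eef_rot: [3.142, 0.0, 0.025]
force: [0.3, -0.1, -1.3]
grip_width: 0.0158
grip_force: 30.0
```

carry_out:
  plan:
    - [[0,0,0.7,0,0,0,10],[0,0,0.5,0,0,0,10],[0,0,0,0,0,0,10]]

```text
time_s: 10.52
ee_pos: [0.4913, 0.0917, 0.1585]
eef_rot: [3.142, 0.0, 0.025]
force: [0.3, -0.9, -0.9]
grip_width: 0.0159
grip_force: 30.0
```

carry_out:
  plan:
    - [[0,0,0.7,0,0,0,10],[0,0,0.5,0,0,0,10],[0,0,0,0,0,0,10]]

```text
time_s: 10.77
ee_pos: [0.4913, 0.0917, 0.1573]
eef_rot: [3.142, 0.0, 0.025]
force: [-0.0, -0.2, -1.0]
grip_width: 0.0156
grip_force: 30.0
```

carry_out:
  plan:
    - [[0,0,0.7,0,0,0,10],[0,0,0.5,0,0,0,10],[0,0,0,0,0,0,10]]

```text
time_s: 11.02
ee_pos: [0.4913, 0.0917, 0.1561]
eef_rot: [-3.142, 0.0, 0.025]
force: [-0.1, -0.9, -1.4]
grip_width: 0.0161
grip_force: 30.0
```

carry_out:
  plan:
    - [[0,0,0.7,0,0,0,10],[0,0,0.5,0,0,0,10],[0,0,0,0,0,0,10]]

```text
time_s: 11.27
ee_pos: [0.4913, 0.0917, 0.1549]
eef_rot: [-3.142, 0.0, 0.025]
force: [-0.4, -0.4, -0.9]
grip_width: 0.0156
grip_force: 30.0
```

carry_out:
  plan:
    - [[0,0,0.7,0,0,0,10],[0,0,0.5,0,0,0,10],[0,0,0,0,0,0,10]]

```text
time_s: 11.52
ee_pos: [0.4915, 0.0917, 0.1543]
eef_rot: [-3.142, -0.0, 0.025]
force: [-2.1, -0.1, 4.1]
grip_width: 0.0164
grip_force: 30.0
```

Contact at TCP z ≈ 0.1546, so the cover is at the low end of its range. Raising 1.5 mm and sliding forward.

carry_out:
  plan:
    - [[0,0,-1.2,0,0,0,10],[0,0,-0.8,0,0,0,10],[2,0,0,0,0,0,10],[4,0,0,0,0,0,10],[4,0,0,0,0,0,10],[3,0,0,0,0,0,10],[0,0,0,0,0,0,10]]

```text
time_s: 12.1
ee_pos: [0.5049, 0.092, 0.1557]
eef_rot: [3.142, 0.0, 0.025]
force: [0.3, 0.4, -0.9]
grip_width: 0.0157
grip_force: 30.0
```

carry_out:
  plan:
    - [[2,0,0,0,0,0,10],[2,0,0,0,0,0,10],[2,0,0,0,0,0,10],[0,0,0,0,0,0,10]]

```text
time_s: 12.43
ee_pos: [0.5106, 0.0921, 0.1558]
eef_rot: [-3.142, -0.0, 0.025]
force: [-0.4, 0.3, -1.6]
grip_width: 0.0161
grip_force: 30.0
```

carry_out:
  plan:
    - [[1.2,0,0,0,0,0,10],[1.2,0,0,0,0,0,10],[1,0,0,0,0,0,10],[0,0,0,0,0,0,10]]

```text
time_s: 12.77
ee_pos: [0.5138, 0.0922, 0.1558]
eef_rot: [-3.142, 0.0, 0.025]
force: [-0.4, 0.0, -1.3]
grip_width: 0.0161
grip_force: 30.0
```

```bash
python3 - <<'E'
from h import *
o=telemetry.get_obs(); print(o['ee_pos'],o['force'])
c=snap('wrist','w4.png')
cv2.imwrite('pics/z4.png',cv2.resize(c['pixels'][70:260,190:310,::-1],None,fx=3,fy=3,interpolation=cv2.INTER_CUBIC))
E
```

```text
[0.51384647 0.09223071 0.15583582] [-0.4079126   0.0303107  -1.29800134]
```

View pics/z4.png

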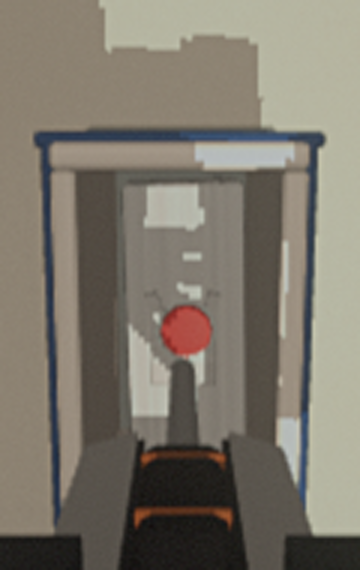

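The red head at (187,330) now overlies the fork, with tines visible beyond it at row 293. Seating it to contact with a little more push.

carry_out:
  plan:
    - [[1,0.3,0,0,0,0,10],[0,0,0,0,0,0,10]]

```text
time_s: 12.98
ee_pos: [0.5147, 0.092, 0.1558]
eef_rot: [-3.142, 0.0, 0.025]
force: [-0.3, 0.4, -0.4]
grip_width: 0.0161
grip_force: 30.0
```

carry_out:
  plan:
    - [[1,0,0,0,0,0,10],[0,0,0,0,0,0,10]]

```text
time_s: 13.15
ee_pos: [0.5158, 0.092, 0.1558]
eef_rot: [3.142, 0.0, 0.025]
force: [-0.7, 0.0, -1.4]
grip_width: 0.0159
grip_force: 30.0
```

carry_out:
  plan:
    - [[1,0,0,0,0,0,10],[0,0,-1,0,0,0,10],[0,0,-1,0,0,0,10],[0,0,-1,0,0,0,10],[0,0,-1,0,0,0,10],[0,0,-1,0,0,0,10],[0,0,-1,0,0,0,10],[0,0,0,0,0,0,10],[0,0,0,0,0,0,10]]

```text
time_s: 13.9
ee_pos: [0.5168, 0.092, 0.1619]
eef_rot: [-3.142, -0.0, 0.025]
force: [-0.1, -0.1, -3.7]
grip_width: 0.0158
grip_force: 30.0
```

carry_out:
  plan:
    - [[0,0,-2,0,0,0,10],[0,0,-5,0,0,0,10],[0,0,-8,0,0,0,10],[0,0,-8,0,0,0,10],[0,0,-8,0,0,0,10],[0,0,-8,0,0,0,10],[0,0,-8,0,0,0,10],[0,0,-5,0,0,0,10],[0,0,-2,0,0,0,10],[0,0,0,0,0,0,10]]
  squeeze: 45

```text
time_s: 14.73
ee_pos: [0.5169, 0.092, 0.2163]
eef_rot: [-3.142, -0.001, 0.025]
force: [0.2, 1.1, -3.0]
grip_width: 0.0159
grip_force: 45.0
```

carry_out:
  plan:
    - [[0,0,-3,0,0,0,10],[0,0,-6,0,0,0,10],[0,0,-8,0,0,0,10],[0,0,-9,0,0,0,10],[0,0,-10,0,0,0,10],[0,0,-10,0,0,0,10],[0,0,-10,0,0,0,10],[0,0,-9,0,0,0,10],[0,0,-8,0,0,0,10],[0,0,-6,0,0,0,10],[0,0,-4,0,0,0,10],[0,0,-2,0,0,0,10],[0,0,0,0,0,0,10],[0,0,0,0,0,0,10]]

```text
time_s: 15.9
ee_pos: [0.5166, 0.092, 0.3005]
eef_rot: [3.142, 0.001, 0.025]
force: [-0.2, 0.2, -3.1]
grip_width: 0.0154
grip_force: 45.0
```

```bash
python3 - <<'E'
from h import *
o=telemetry.get_obs(); print(o['ee_pos'],o['eef_rot'],o['force'])
c=snap('wrist','w5.png'); s=snap('scene','s5.png')
p=proj(s,o['ee_pos']-[0,0,.12]).astype(int); print(p)
x0,y0=p[0]-65,p[1]-75
a=cv2.resize(s['pixels'][y0:y0+150,x0:x0+130,::-1],None,fx=3,fy=3,interpolation=cv2.INTER_CUBIC)
b=cv2.resize(c['pixels'][70:295,180:320,::-1],None,fx=2,fy=2)
print(x0,y0); cv2.imwrite('pics/z5.png',np.hstack([a,b]))
E
```

```text
[0.51664052 0.09199568 0.30049233] [3.14158111e+00 6.54908787e-04 2.46772910e-02] [-0.2498665   0.16549656 -3.08941003]
[260 196]
195 121
```

View pics/z5.png

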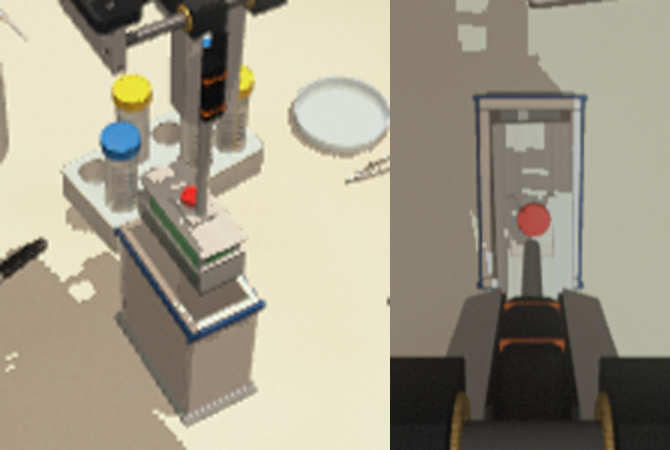

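The carrier hangs level above the mouth, with the head at zoom (534,219) and bottom corners well clear of the tank. Lifting a little more, turning to the tray's heading and carrying it over.

carry_out:
  plan:
    - [[0,0,-4,0,0,0,10],[0,0,-7,0,0,0,10],[0,0,-5,0,0,0.01,10],[0,0,-2,0,0,0.02,10],[0,0,0,0,0,0.03,10],[0,0,0,0,0,0.03,10],[0,0,0,0,0,0.03,10],[0,0,0,0,0,0.03,10],[0,0,0,0,0,0.02,10],[0,0,0,0,0,0.01,10],[0,0,0,0,0,0,10]]

```text
time_s: 16.92
ee_pos: [0.5168, 0.092, 0.319]
eef_rot: [-3.142, -0.0, -0.156]
force: [-0.2, 0.6, -3.1]
grip_width: 0.0156
grip_force: 45.0
```

carry_out:
  plan:
    - [[-2.14,-4.27,0,0,0,0,10],[-4.28,-8.54,0,0,0,0,10],[-6.42,-12.81,0,0,0,0,10],[-6.42,-12.81,0,0,0,0,10],[-6.42,-12.81,0,0,0,0,10],[-6.42,-12.81,0,0,0,0,10],[-6.42,-12.81,0,0,0,0,10],[-6.42,-12.81,0,0,0,0,10],[-6.42,-12.81,0,0,0,0,10],[-6.42,-12.81,0,0,0,0,10],[-6.42,-12.81,0,0,0,0,10],[-6.42,-12.81,0,0,0,0,10],[-6.42,-12.81,0,0,0,0,10],[-6.42,-12.81,0,0,0,0,10],[-6.42,-12.81,0,0,0,0,10],[-6.42,-12.81,0,0,0,0,10],[-6.42,-12.81,0,0,0,0,10],[-4.28,-8.54,0,0,0,0,10],[-2.14,-4.27,0,0,0,0,10],[0,0,0,0,0,0,10]]

```text
time_s: 18.58
ee_pos: [0.4421, 0.3249, 0.3188]
eef_rot: [3.142, 0.0, -0.154]
force: [-0.3, -0.3, -2.7]
grip_width: 0.0153
grip_force: 45.0
```

```bash
python3 - <<'E'
from h import *
o=telemetry.get_obs(); print(o['ee_pos'],o['eef_rot'],o['force'])
c=snap('wrist','w6.png'); s=snap('scene','s6.png')
b=cv2.resize(c['pixels'][30:255,150:350,::-1],None,fx=2,fy=2)
p=proj(s,o['ee_pos']-[0,0,.15]).astype(int); x0,y0=max(p[0]-60,0),p[1]-65; print(x0,y0)
a=cv2.resize(s['pixels'][y0:y0+150,x0:x0+130,::-1],(390,450),interpolation=cv2.INTER_CUBIC)
cv2.imwrite('pics/z6.png',np.hstack([a,b]))
y=hsvmask(c,(20,120,70),(35,255,255)); y=cv2.morphologyEx(y,cv2.MORPH_CLOSE,np.ones((5,5),np.uint8))
ys,xs=np.where(y); h=cv2.convexHull(np.c_[xs,ys].astype(np.int32)); m=np.zeros_like(y);cv2.fillConvexPoly(m,h,255); print('tray',rect(c,m,.012), np.ptp(ys),ys.min(),ys.max())
r=hsvmask(c,(0,130,70),(8,255,255)); r[255:]=0; ys,xs=np.where(r); print(xs.mean(),ys.mean(),len(xs)); print('knob',onz(c,np.median(xs),np.median(ys),o['ee_pos'][2]-.1125+.010))
E
```

```text
[0.44209066 0.32488491 0.31876221] [ 3.14156099e+00  2.14028465e-04 -1.53999320e-01] [-0.33908151 -0.29629087 -2.70774962]
112 207
tray [269.5 261.  530.7 125.1  18.9] 237 114 351
251.52884615384616 179.4278846153846 208
knob [0.45166821 0.32258447 0.21626221]
```

View pics/z6.png

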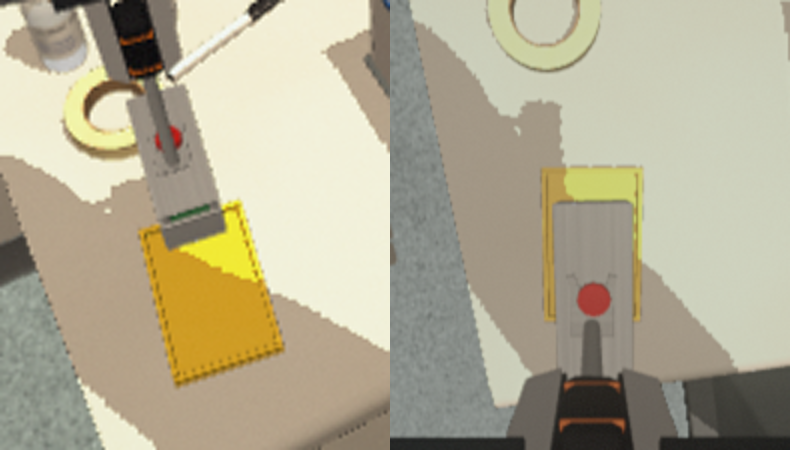

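Knob is over the tray centre within 1 mm and the carrier is level and aligned. Contact expected at TCP z ≈ 0.1556, so I'll lower it in stages.

carry_out:
  plan:
    - [[0,0,3,0,0,0,10],[0,0,7,0,0,0,10],[0,0,11,0,0,0,10],[0,0,14,0,0,0,10],[0,0,14,0,0,0,10],[0,0,14,0,0,0,10],[0,0,14,0,0,0,10],[0,0,14,0,0,0,10],[0,0,14,0,0,0,10],[0,0,14,0,0,0,10],[0,0,12,0,0,0,10],[0,0,9,0,0,0,10],[0,0,7,0,0,0,10],[0,0,4,0,0,0,10],[0,0,2,0,0,0,10],[0,0,1,0,0,0,10],[0,0,0,0,0,0,10]]

```text
time_s: 20.1
ee_pos: [0.4427, 0.3241, 0.1651]
eef_rot: [-3.141, -0.0, -0.155]
force: [-2.0, -0.2, -2.7]
grip_width: 0.0159
grip_force: 45.0
```

carry_out:
  plan:
    - [[0,0,1,0,0,0,10],[0,0,1,0,0,0,10],[0,0,1,0,0,0,10],[0,0,1,0,0,0,10],[0,0,0,0,0,0,10]]

```text
time_s: 20.52
ee_pos: [0.4425, 0.324, 0.1607]
eef_rot: [3.141, 0.0, -0.155]
force: [-0.5, -0.2, -2.5]
grip_width: 0.0154
grip_force: 45.0
```

carry_out:
  plan:
    - [[0,0,1,0,0,0,10],[0,0,1,0,0,0,10],[0,0,1,0,0,0,10],[0,0,0,0,0,0,10],[0,0,0,0,0,0,10]]

```text
time_s: 20.93
ee_pos: [0.4426, 0.324, 0.1578]
eef_rot: [3.142, 0.0, -0.155]
force: [0.5, -0.3, -2.6]
grip_width: 0.0157
grip_force: 45.0
```

carry_out:
  plan:
    - [[0,0,1,0,0,0,10],[0,0,1,0,0,0,10],[0,0,0,0,0,0,10],[0,0,0,0,0,0,10]]

```text
time_s: 21.27
ee_pos: [0.4426, 0.324, 0.1558]
eef_rot: [3.142, 0.0, -0.155]
force: [-0.5, -0.1, -2.7]
grip_width: 0.0153
grip_force: 45.0
```

carry_out:
  plan:
    - [[0,0,1,0,0,0,10],[0,0,0.5,0,0,0,10],[0,0,0,0,0,0,10],[0,0,0,0,0,0,10]]

```text
time_s: 21.6
ee_pos: [0.4427, 0.3241, 0.1545]
eef_rot: [-3.141, -0.0, -0.155]
force: [-0.5, -0.2, -1.0]
grip_width: 0.0156
grip_force: 45.0
```

carry_out:
  plan:
    - [[0,0,0.6,0,0,0,10],[0,0,0.3,0,0,0,10],[0,0,0,0,0,0,10],[0,0,0,0,0,0,10]]

```text
time_s: 21.93
ee_pos: [0.4426, 0.324, 0.1535]
eef_rot: [-3.142, -0.0, -0.155]
force: [0.0, 0.1, -1.0]
grip_width: 0.0157
grip_force: 45.0
```

carry_out:
  plan:
    - [[-1,0,0,0,0,0,10],[-1,0,0,0,0,0,10],[-1,0,0,0,0,0,10],[-2,0,0,0,0,0,10],[0,0,0,0,0,0,10]]

```text
time_s: 22.35
ee_pos: [0.4373, 0.3249, 0.1535]
eef_rot: [3.142, 0.0, -0.155]
force: [-0.7, -0.5, -1.6]
grip_width: 0.0156
grip_force: 45.0
```

carry_out:
  plan:
    - [[-3,0,0,0,0,0,10],[-3,0,0,0,0,0,10],[-4,0,0,0,0,0,10],[-4,0,0,0,0,0,10],[-4,0,0,0,0,0,10],[-3,0,0,0,0,0,10],[-1,0,0,0,0,0,10],[0,0,0,0,0,0,10],[0,0,0,0,0,0,10]]

```text
time_s: 23.1
ee_pos: [0.416, 0.3282, 0.1535]
eef_rot: [-3.141, -0.0, -0.155]
force: [0.2, -1.3, -1.7]
grip_width: 0.0159
grip_force: 45.0
```

```bash
python3 - <<'E'
from h import *
o=telemetry.get_obs(); print(o['ee_pos'],o['eef_rot'],o['force'])
c=snap('wrist','w7.png'); s=snap('scene','s7.png')
b=cv2.resize(c['pixels'][30:255,150:350,::-1],None,fx=2,fy=2)
a=cv2.resize(s['pixels'][230:355,110:240,::-1],(468,450),interpolation=cv2.INTER_CUBIC)
cv2.imwrite('pics/z7.png',np.hstack([b,a[:,:390]]))
r=hsvmask(c,(0,130,70),(8,255,255)); r[255:]=0; ys,xs=np.where(r); print(len(xs)); print('knob',onz(c,np.median(xs),np.median(ys),.052))
E
```

```text
[0.41597252 0.32822517 0.15352456] [-3.14149565e+00 -1.62517077e-04 -1.55251640e-01] [ 0.1705084  -1.32628374 -1.69206805]
220
knob [0.45201831 0.32182172 0.052     ]
```

View pics/z7.png

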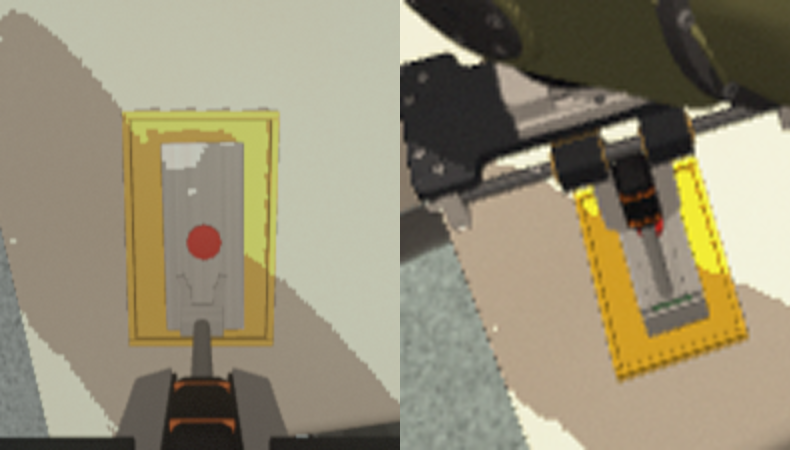

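Carrier is level in the tray's middle, and the fork tips (row 272) are clear of the head (bottom row 259). Lifting and going back to the stand.

carry_out:
  plan:
    - [[0,0,-3,0,0,0,10],[0,0,-8,0,0,0,10],[0,0,-15,0,0,0,10],[0,0,-25,0,0,0,10],[0,0,-25,0,0,0,10],[0,0,-25,0,0,0,10],[0,0,-25,0,0,0,10],[0,0,-15,0,0,0,10],[0,0,-6,0,0,0,10],[0,0,0,0,0,-0.0916,10],[0,0,0,0,0,-0.0916,10],[0,0,0,0,0,-0.0916,10],[0,0,0,0,0,-0.0916,10],[0,0,0,0,0,-0.0916,10],[0,0,0,0,0,0,10]]

```text
time_s: 24.45
ee_pos: [0.4158, 0.3281, 0.3]
eef_rot: [3.141, 0.001, 0.307]
force: [0.8, 0.4, -1.1]
grip_width: 0.0157
grip_force: 45.0
```

carry_out:
  plan:
    - [[-2.02,8.99,0,0,0,0,10],[-4.04,17.98,0,0,0,0,10],[-6.06,26.96,0,0,0,0,10],[-6.06,26.96,0,0,0,0,10],[-6.06,26.96,0,0,0,0,10],[-6.06,26.96,0,0,0,0,10],[-6.06,26.96,0,0,0,0,10],[-6.06,26.96,0,0,0,0,10],[-6.06,26.96,0,0,0,0,10],[-6.06,26.96,0,0,0,0,10],[-6.06,26.96,0,0,0,0,10],[-6.06,26.96,0,0,0,0,10],[-6.06,26.96,0,0,0,0,10],[-6.06,26.96,0,0,0,0,10],[-6.06,26.96,0,0,0,0,10],[-6.06,26.96,0,0,0,0,10],[-6.06,26.96,0,0,0,0,10],[-4.04,17.98,0,0,0,0,10],[-2.02,8.99,0,0,0,0,10],[0,0,0,0,0,0,10]]

```text
time_s: 26.12
ee_pos: [0.4538, -0.1414, 0.3001]
eef_rot: [-3.141, 0.001, 0.298]
force: [0.2, 0.7, -1.2]
grip_width: 0.0159
grip_force: 45.0
```

carry_out:
  plan:
    - [[0,0,10,0,0,0,10],[0,0,20,0,0,0,10],[0,0,20,0,0,0,10],[0,0,20,0,0,0,10],[0,0,15,0,0,0,10],[0,0,4,0,0,0,10],[0,0,0,0,0,0,10],[0,0,0,0,0,0,10]]

```text
time_s: 26.78
ee_pos: [0.4544, -0.1394, 0.212]
eef_rot: [3.141, -0.001, 0.303]
force: [0.8, -0.2, -0.7]
grip_width: 0.0159
grip_force: 45.0
```

```bash
python3 - <<'E'
from h import *
o=telemetry.get_obs(); print(o['ee_pos'],o['eef_rot'],o['force'])
c=snap('wrist','w8.png'); s=snap('scene','s8.png')
b=cv2.resize(c['pixels'][120:230,210:290,::-1],None,fx=5,fy=5,interpolation=cv2.INTER_CUBIC)
p=proj(s,o['ee_pos']-[0,0,.12]).astype(int); x0,y0=p[0]-38,p[1]-70; print(x0,y0)
a=cv2.resize(s['pixels'][y0:y0+110,x0:x0+76,::-1],(380,550),interpolation=cv2.INTER_CUBIC)
cv2.imwrite('pics/z8.png',np.hstack([b,a]))
E
```

```text
[ 0.45441426 -0.13943881  0.21203167] [ 3.14124007e+00 -5.55208145e-04  3.03218084e-01] [ 0.75139428 -0.23589933 -0.7350148 ]
317 132
```

View pics/z8.png

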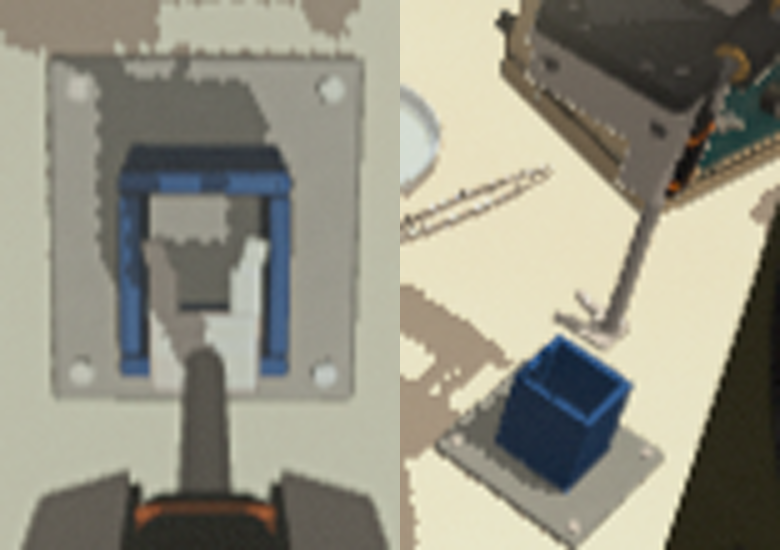

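The fork (tips cols 142–268) is laterally centred on the pocket (outer cols 121–289). Next I work out the offset along the pocket.

```bash
python3 - <<'E'
from h import *
c=load('w8'); Z=lambda x,y:(210+x/5-.4,120+y/5-.4)
ex=np.array([.9544,.2984]);ey=np.array([-.2984,.9544]); tcp=np.array([.4544,-.1394])
f=lambda p,z:np.round([(onz(c,*Z(*p),z)[:2]-tcp)@e*1000 for e in(ex,ey)],1)
print('fork',[f(p,.1035) for p in((142,240),(268,240),(150,388),(256,388))])
print('mouth',[f(p,.066) for p in((121,173),(289,173),(121,376),(289,376))])
print('plate',[f(p,.006) for p in((48,58),(365,58),(52,397),(355,397))])
E
```

```text
fork [array([20.2, 12.8]), array([ 20.2, -11.6]), array([-9.4, 11.5]), array([-9.4, -9.5])]
mouth [array([28.6, 18.7]), array([ 28.6, -17.6]), array([-16.8,  19.3]), array([-16.8, -18.2])]
plate [array([50.2, 40. ]), array([ 50.2, -39.7]), array([-38.1,  41.1]), array([-38.1, -39.3])]
```

Fork and pocket centres agree to 0.5 mm. Lowering.

carry_out:
  plan:
    - [[0.5,0.2,5,0,0,0,10],[0,0,10,0,0,0,10],[0,0,10,0,0,0,10],[0,0,8,0,0,0,10],[0,0,5,0,0,0,10],[0,0,4,0,0,0,10],[0,0,0,0,0,0,10]]

```text
time_s: 27.47
ee_pos: [0.4545, -0.14, 0.1685]
eef_rot: [-3.141, 0.001, 0.303]
force: [-0.1, -0.3, -0.9]
grip_width: 0.0157
grip_force: 45.0
```

carry_out:
  plan:
    - [[0,0,5,0,0,0,10],[0,0,8,0,0,0,10],[0,0,8,0,0,0,10],[0,0,8,0,0,0,10],[0,0,8,0,0,0,10],[0,0,5,0,0,0,10],[0,0,2,0,0,0,10],[0,0,0,0,0,0,10]]

```text
time_s: 28.13
ee_pos: [0.4546, -0.14, 0.1249]
eef_rot: [-3.141, 0.001, 0.303]
force: [-0.3, -0.0, -0.2]
grip_width: 0.016
grip_force: 45.0
```

carry_out:
  plan:
    - [[0,0,2,0,0,0,10],[0,0,1.5,0,0,0,10],[0,0,1,0,0,0,10],[0,0,0,0,0,0,10],[0,0,0,0,0,0,10]]

```text
time_s: 28.55
ee_pos: [0.4548, -0.1401, 0.121]
eef_rot: [3.141, -0.0, 0.303]
force: [0.2, 0.5, -0.8]
grip_width: 0.0163
grip_force: 45.0
```

carry_out:
  plan:
    - [[0,0,1,0,0,0,10],[0,0,1,0,0,0,10],[0,0,0,0,0,0,10]]

```text
time_s: 28.8
ee_pos: [0.4547, -0.14, 0.1188]
eef_rot: [-3.141, 0.0, 0.303]
force: [-1.0, 0.2, -0.9]
grip_width: 0.0157
grip_force: 45.0
```

carry_out:
  plan:
    - [[0,0,0.7,0,0,0,10],[0,0,0,0,0,0,10]]

```text
time_s: 28.97
ee_pos: [0.4547, -0.14, 0.1181]
eef_rot: [-3.141, 0.0, 0.303]
force: [0.4, 0.5, -1.6]
grip_width: 0.016
grip_force: 45.0
```

carry_out:
  plan:
    - [[0,0,0.7,0,0,0,10],[0,0,0,0,0,0,10]]

```text
time_s: 29.13
ee_pos: [0.4547, -0.14, 0.1174]
eef_rot: [-3.142, 0.0, 0.303]
force: [-0.6, 0.8, 0.2]
grip_width: 0.016
grip_force: 45.0
```

carry_out:
  plan:
    - [[0,0,0.7,0,0,0,10],[0,0,0,0,0,0,10]]

```text
time_s: 29.3
ee_pos: [0.4547, -0.14, 0.1167]
eef_rot: [-3.142, 0.0, 0.303]
force: [-0.1, -0.1, 0.1]
grip_width: 0.0158
grip_force: 45.0
```

carry_out:
  plan:
    - [[0,0,0.7,0,0,0,10],[0,0,0,0,0,0,10]]

```text
time_s: 29.47
ee_pos: [0.4547, -0.14, 0.116]
eef_rot: [-3.142, 0.0, 0.303]
force: [1.0, -0.5, -0.6]
grip_width: 0.0157
grip_force: 45.0
```

carry_out:
  plan:
    - [[0,0,0.7,0,0,0,10],[0,0,0,0,0,0,10]]

```text
time_s: 29.63
ee_pos: [0.4547, -0.14, 0.1153]
eef_rot: [-3.141, 0.0, 0.303]
force: [-0.6, 0.3, -0.6]
grip_width: 0.0157
grip_force: 45.0
```

carry_out:
  plan:
    - [[0,0,1,0,0,0,10],[0,0,0,0,0,0,10]]

```text
time_s: 29.8
ee_pos: [0.4547, -0.14, 0.1143]
eef_rot: [-3.142, 0.0, 0.303]
force: [-0.1, 0.1, -0.5]
grip_width: 0.0158
grip_force: 45.0
```

carry_out:
  plan:
    - [[0,0,1,0,0,0,10],[0,0,0,0,0,0,10]]

```text
time_s: 29.97
ee_pos: [0.4547, -0.14, 0.1133]
eef_rot: [-3.141, 0.0, 0.303]
force: [0.4, 0.3, -1.4]
grip_width: 0.0159
grip_force: 45.0
```

carry_out:
  plan:
    - [[0,0,1,0,0,0,10],[0,0,0,0,0,0,10]]

```text
time_s: 30.13
ee_pos: [0.4547, -0.14, 0.1123]
eef_rot: [-3.141, 0.0, 0.303]
force: [-0.6, -0.4, -0.8]
grip_width: 0.0156
grip_force: 45.0
```

carry_out:
  plan:
    - [[0,0,1,0,0,0,10],[0,0,0,0,0,0,10]]

```text
time_s: 30.3
ee_pos: [0.4547, -0.14, 0.1113]
eef_rot: [-3.141, 0.0, 0.303]
force: [-0.3, 0.7, -1.2]
grip_width: 0.016
grip_force: 45.0
```

carry_out:
  plan:
    - [[0,0,1,0,0,0,10],[0,0,0,0,0,0,10]]

```text
time_s: 30.47
ee_pos: [0.4549, -0.1401, 0.1106]
eef_rot: [3.141, -0.0, 0.303]
force: [-0.6, 0.6, 0.6]
grip_width: 0.0158
grip_force: 45.0
```

carry_out:
  plan:
    - [[0,0,1,0,0,0,10],[0,0,0,0,0,0,10]]

```text
time_s: 30.63
ee_pos: [0.455, -0.1401, 0.1105]
eef_rot: [3.141, -0.001, 0.303]
force: [-5.2, 2.2, 13.8]
grip_width: 0.016
grip_force: 45.0
```

Standing on the pocket floor: the picker had slid about 8 mm in the grip. Relaxing the push and releasing.

carry_out:
  plan:
    - [[0,0,-1.1,0,0,0,10],[0,0,0,0,0,0,10],[0,0,0,0,0,0,17],[0,0,0,0,0,0,20],[0,0,0,0,0,0,26],[0,0,0,0,0,0,34],[0,0,0,0,0,0,42],[0,0,0,0,0,0,42],[0,0,-5,0,0,0,42],[0,0,-10,0,0,0,42],[0,0,-20,0,0,0,42],[0,0,-25,0,0,0,42],[0,0,-25,0,0,0,42],[0,0,-25,0,0,0,42],[0,0,-20,0,0,0,42],[0,0,-10,0,0,0,42],[0,0,0,0,0,0,42]]

```text
time_s: 32.05
ee_pos: [0.4553, -0.1403, 0.253]
eef_rot: [3.139, -0.003, 0.303]
force: [0.5, 0.6, 0.4]
grip_width: 0.0422
grip_force: 0.0
```

```bash
python3 - <<'E'
from h import *
o=telemetry.get_obs(); print(o['ee_pos'],o['force'])
t=snap('top','t9.png'); s=snap('scene','s9.png'); c=snap('wrist','w9.png')
a=cv2.resize(s['pixels'][130:355,100:400,::-1],None,fx=1.3,fy=1.3)
b=cv2.resize(c['pixels'][100:265,180:320,::-1],None,fx=2,fy=2)
h=max(len(a),len(b)); P=lambda i:cv2.copyMakeBorder(i,0,h-len(i),0,0,0)
cv2.imwrite('pics/z9.png',np.hstack([P(a),P(b)]))
E
```

```text
[ 0.45534142 -0.14028758  0.25302485] [0.54744085 0.55176129 0.41590979]
```

View pics/z9.png

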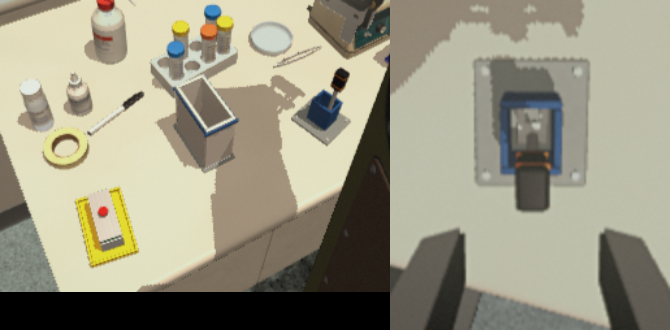

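The carrier sits level in the tray at (103,222), the picker stands upright in its stand at (328,100), and the other things are where they were. Handing in.

```bash
python3 -c "
from station import ctrl
print(ctrl.hand_in())"
```

```text
the job is handed in; nothing more can be done
None
```

I handed the job in at about 32 s: the last pictures show the carrier level in the yellow tray and the picker upright in its stand. One slip on the way: a wrong-sign row pressed the picker about 10 mm down into its stand before the first lift, and it slid about 8 mm in the grip.

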